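# Slide a reference disc into the pocket of a sample slide

### The arm

A 7-joint arm with a two-finger parallel gripper is mounted at the origin on the work surface; the furniture and walls round the work are solid. World frame = base frame: x ahead of the robot, y to its left, z up, the work surface at z = 0. Lengths are in m, angles in rad, forces in N, time in s.
With the tool pointing down it reaches from about 0.4 to 0.875 m from the base axis. Payload 19.3 kg.
Tool frame: the origin (TCP) lies on the centre line of the jaws, within the pads' length; the fingertips stand 8 mm ahead of it and the grasp point (between the pads) lies 11 mm behind it; z points along the fingers, y is the line along which they close (so a half turn about z gives the same grasp; the last joint's range is limited). The gripper opens to 85 mm and grips with 20 to 120 N. Pads are 22 mm wide; open, the fingers measure 114 mm over their backs; the gripper's body (76 mm by 85 mm) begins 54 mm behind the grasp point. The pads swing forward as they close: fully open they stand 13 mm farther back than shut.
Start: joints at [-1.399, 0.521, -0.036, 1.599, 0.021, 1.021, -0.113], TCP at [0.15, 0.607, 0.239] pointing down, gripper open.
Joint ranges: [-2.91, 2.91], [-0.3, 2.13], [-1.5, 1.42], [0.17, 2.43], [-1.26, 4.41], [0.16, 1.93], [-2.52, 2.52]. Speed limits (rad/s): [1.89, 1.89, 2.39, 2.39, 3.01, 3.01, 3.01].

### API

Orientations are given as [roll, pitch, yaw] about the fixed x, y, z axes, in that order (R = Rz(yaw) Ry(pitch) Rx(roll)).
In Python, from workcell import status, grab_frame, camera_params, bot, search_frame, silhouettes gives the robot as it stands.
- The arm moves only by the shell command python3 -m creep 'ROWS' [FORCE]. ROWS is JSON, a list of rows, each a list of 5 numbers: the shift along the tool's x, y, z in units of 60 mm (1.0 is 60 mm), then the turn about the tool's z in units of 8 degrees (1.0 is 8 degrees), then the opening, from 0 (shut) to 1 (fully open). In form: [[x, y, z, twist, hand], ...]. A call has 1 to 5 rows; each row is the pose to reach, as a shift and turn from the pose commanded when the call began, along the tool's axes at that moment; what a row does not reach only later rows make up. A row lasts 1/8 s, in which the tool goes at most 62.5 mm and 10.7 degrees, less where a joint would pass 70% of its speed; a pose out of reach is approached as far as the arm can. A call with a gripper value outside its range is refused whole. The fingers move at their own pace and stop on an object; FORCE is the grip in N (left out, the last holds). Time passes only in rows, so rows that repeat a pose let the fingers close. It gives the time, the measured TCP pose, the force, the opening and the grip force at its end, in the units of the state.
- status.observe(): the state, without advancing time (a new reading comes with each control period).
- grab_frame(name): name is "scene" or "side" or "wrist"; returns the picture (400x640x3 uint8, blue, green, red); there is no depth.
- camera_params(name): a dict with "K" (3x3 intrinsics, pixels), "k1" (the pictures are not rectified: a ray, as slopes to the right and down, at radius r is drawn at 1 + k1 r^2 times it, then the intrinsics apply), "rvec" (rotation vector, rad) and "tvec" (3), from world to camera coordinates, as OpenCV has them; the wrist camera has in their place "tool_from_camera" (4x4, takes a point from camera to tool coordinates, whose origin is the TCP and whose axes are the flange's). Camera axes: x right, y down, z forward; pixel columns grow to the right and rows downward; lengths in m; the calibration is good to about 2 mm. A picture is of the moment at which its call begins: read the wrist's pose just before it. camera_params takes no time and is no camera call.
- bot.job_done(): hands the job in; it is judged then, once.
Trained networks look in the newest picture that a camera, given by its name, has taken for a name from the list of things; names that differ only in an ending like _2 or _b are one class to them, and where a whole thing is asked for, a point or a joint stands for the part that bears it (a point fixed in the world has none). Each returns a list of dicts, best first, with "p" (0 to 1); they miss things now and then, are a little off and sometimes report something else, mostly with a low value. They report only what shows in the picture. A call takes as long as a camera call. They do not tell look-alikes from the thing itself.
- search_frame(camera, name): "extent" ([left, top, right, bottom] as shares, 0 to 1, of the picture: columns of its width, rows of its height, round what is visible of it).
- silhouettes(camera, name): "mask" (400x640 bool, what is visible of it) and "extent" ([left, top, right, bottom] as shares, 0 to 1, of the picture: columns of its width, rows of its height, round what is visible of it).
The state is a dict: "clock": time; "qpos": joint angles; "qd": joint speeds; "joint_efforts": joint torques, N m; "position": TCP position; "tool_rot": TCP orientation; "force": force on the tool from outside, world axes, zero at the start; "moment": the same for the moment, N m; "grip_width": finger opening in m; "finger_force": force on a finger pad.
Only numpy, scipy, OpenCV 4.12 (cv2) and the standard library are available. Lean on these libraries where they do the work, as an engineer would, in place of code of your own. Each camera call takes 0.05 s, during which the arm holds its last target. There are 200 camera calls.

### The job

Lay the steel reference disc flat on the open loading end of the sample slide (the end without the cross bar) and let go of it, then push it along the strip between the guide rails until it drops by itself into the round pocket, fully down and flat. Slide it there, do not lift it over the rails or set it in from above; be gentle, with no more than about 15 N on the slide, so stop pushing as soon as you feel it caught. Leave the other things on the table where they are.

Things in the scene. Friction and masses are not known exactly. Their poses are not given: they have to be found in the camera images.
- disc: The reference disc: dark steel disc with a round clay-coloured face on top, 54 mm diameter, 12 mm thick, about 0.18 kg (varies). Starts flat on the table on the robot's side of the slide. Origin: centre of its underside; z up out of the face.
- slide: The sample slide, fixed on the table: a low grey bed 112 mm wide (x), 280 mm long (y), sides 18 mm high. Origin: centre of its underside, on the table. A flat steel strip, 86 mm wide, runs along it, top at z = 18 mm, flush with the sides; bare strip ends stick out 0 to 60 mm past both bed ends (y = +-140 mm). The disc is pushed in +y. The strip does not give way to pushing.
- funnel (a point): Start of the straight rails, on the strip's top at x = 0, y = -45, z = 18 mm of the slide (same axes). Rails are 6 mm high. A funnel of two slanting rails narrows from 88 mm between inner faces at y = -80 mm to 56 mm here; from here straight rails 56 mm apart run to y = +140 mm. A cross bar over them (y = 129 to 139, z = 18.5 to 28.5 mm) closes that end.
- search_mid (a point): Middle of the stretch where the pocket may be: on the strip's top at x = 0, y = +55, z = 18 mm of the slide. NOT the pocket itself: the pocket's centre is on the centre line (x = 0) anywhere within 30 mm either way along y, different each time and not measured. Pocket: round, 57 mm diameter, 5 mm deep, 1 mm chamfer.
- pocket_floor_level (a point): A height mark only, on the centre line 13 mm above the slide's origin: the level of the pocket's floor. The disc drops in by its own weight when pushed slowly (30 mm/s or less) over the pocket; its top then stands 7 mm above the strip (1 mm above the rails), its underside at this level, and the pocket's wall stops it from going on.
- load_pad (a point): Middle of the loading end: a point on the strip's top surface on the centre line, at x = 0, y = -105, z = 18 mm of the slide. The strip is bare and flat here, with no rails beside it. Pushing the disc along takes 1 to 3 N on the flat, up to about 5 N where the funnel turns it; more means that it is caught.
- sherd_mixed_1: Bystander, loose: flat sherd 52 x 40 x 12 mm; origin centre of underside.
- sherd_mixed_2: Bystander, loose: flat sherd 43 x 55 x 13 mm; origin centre of underside.
- neck_1: Bystander, loose: buff vessel neck 48 x 48 x 33 mm; origin centre of underside.
- jar: Bystander, loose: sample jar with screw cap, 45 mm diameter, 64 mm high, behind the slide; origin centre of underside.
- tape: Bystander, loose: pocket tape measure 60 x 70 x 36 mm, behind the slide; origin centre of underside.
- red_sherd: Bystander, loose: curved sherd 32 x 52 x 14 mm; origin centre of underside.
Things that resemble listed ones, but are neither listed nor needed, are in the scene too. What is shaped like the disc but purple is not meant.

How it is judged:
By the outcome, as a careful person would: the job done as asked, in the order asked, and still so for the second after the job is handed in, with the robot touching nothing.
It also fails if it takes over 64 s, if anything falls off the work surface, if the arm or the gripper's body presses on something with over 40 N, if the wrist force passes 120 N, or if a joint passes its speed limit or range.

## Working session

There is one attempt and no reset: what is moved stays moved. The work goes in short steps, Python scripts to look and compute and a shell command to move; the robot and the scene stay as the last step left them, time stands still between calls to the robot, and variables do not carry over. Pictures are saved under pics/ and viewed, at most 10 in all, crops included, and the job is handed in when it is done.

```bash
mkdir -p pics; ls
cat > h.py <<'E'
import numpy as np, cv2
from scipy.spatial.transform import Rotation as R
from workcell import status, grab_frame, camera_params, bot, search_frame, silhouettes
def cam(name):
    p=camera_params(name); K=np.array(p["K"]); 
    if "rvec" in p:
        Rc=cv2.Rodrigues(np.array(p["rvec"],float))[0]; t=np.array(p["tvec"],float).ravel()
        return K,p["k1"],Rc,t
    T=np.array(p["tool_from_camera"]); s=status.observe()
    W=np.eye(4); W[:3,:3]=R.from_euler('xyz',s["tool_rot"]).as_matrix() if np.size(s["tool_rot"])==3 else R.from_quat(s["tool_rot"]).as_matrix(); W[:3,3]=s["position"]
    C=np.linalg.inv(W@T); return K,p["k1"],C[:3,:3],C[:3,3]
def world(c,uv,z):
    K,k1,Rc,t=c; uv=np.atleast_2d(np.asarray(uv,float)).reshape(-1,1,2)
    n=cv2.undistortPoints(uv,K,np.array([k1,0,0,0,0.])).reshape(-1,2)
    d=np.c_[n,np.ones(len(n))]@Rc; o=-Rc.T@t
    return o+d*((z-o[2])/d[:,2])[:,None]
def pix(c,P):
    K,k1,Rc,t=c
    return cv2.projectPoints(np.atleast_2d(np.asarray(P,float)),cv2.Rodrigues(Rc)[0],t,K,np.array([k1,0,0,0,0.]))[0].reshape(-1,2)
E
python3 - <<'E'
from h import *
print(status.observe())
for n in ("scene","side"):
    im=grab_frame(n); cv2.imwrite(f"pics/{n}0.png",im); c=cam(n); print(n,-c[2].T@c[3])
    for k in ("disc","slide"):
        for d in search_frame(n,k)[:4]:
            e=np.array(d["extent"])*[640,400,640,400]; print(k,round(d["p"],2),e.round(), world(c,[(e[0]+e[2])/2,(e[1]+e[3])/2],.012).round(3))
E
```

```text
pics
{'clock': 0.0, 'qpos': array([-1.39920533,  0.52202443, -0.03633918,  1.59998487,  0.02121762,
        1.02108797, -0.11282258]), 'qd': array([ 0.00021962,  0.0008299 , -0.00047309,  0.00051705,  0.00022605,
       -0.00035856, -0.00019796]), 'joint_efforts': array([-8.87269471e-04, -9.27103114e+01,  1.97882608e+00, -3.69927406e+01,
        1.76706706e-02,  8.19451350e-03,  3.95864777e-05]), 'position': array([0.14960773, 0.6065045 , 0.23872739]), 'tool_rot': array([-3.14047708e+00,  8.81238204e-05,  2.89978817e+00]), 'force': array([-0.83217534, -0.39331958, -0.18045428]), 'moment': array([ 0.00900897, -0.00930619,  0.00022686]), 'finger_force': 0.0, 'grip_width': 0.08533154762909524}
scene [ 0.12868955 -0.30020531  0.71941605]
disc 0.95 [290. 231. 314. 253.] [[ 0.45  -0.012  0.012]]
disc 0.7 [346. 307. 373. 336.] [[ 0.376 -0.215  0.012]]
disc 0.66 [376. 255. 396. 281.] [[ 0.507 -0.198  0.012]]
disc 0.58 [252. 219. 276. 237.] [[0.426 0.083 0.012]]
slide 0.61 [250. 160. 385. 227.] [[0.583 0.045 0.012]]
side [ 0.49146033 -0.80651319  0.54117697]
disc 0.58 [261. 219. 279. 227.] [[ 0.451 -0.019  0.012]]
disc 0.55 [258. 198. 274. 213.] [[0.439 0.067 0.012]]
slide 0.92 [288. 177. 358. 247.] [[0.591 0.017 0.012]]
```

Run:
```python
import cv2
a=cv2.imread("pics/scene0.png"); cv2.imwrite("pics/scene0c.png",cv2.resize(a[140:350,200:440],None,fx=3,fy=2.8,interpolation=cv2.INTER_CUBIC)[:600])
```

```text
(no output)
```

View pics/scene0c.png

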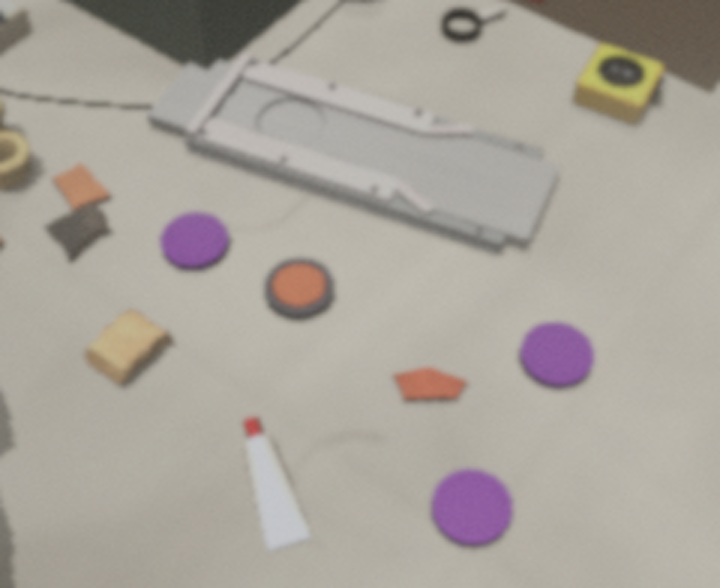

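View pics/scene0.png

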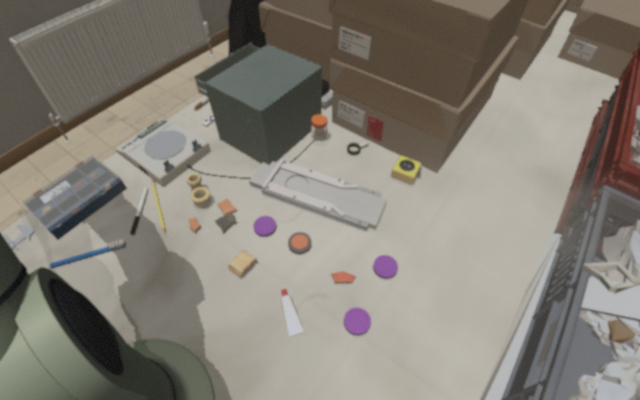

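The discs at full-frame pixels: (300,242) is dark steel with a clay face, while (264,226), (385,266) and (357,321) are purple. The first fits the description, and the enlarged crop confirms it. The slide's open end is at about (378,213), the cross bar at about (272,172), and the pocket outline at about (297,182).

```bash
cat >> h.py <<'E'
def rows(target,yaw=None):
    "target TCP world -> tool units; yaw: wanted yaw"
    s=status.observe(); M=R.from_euler('xyz',s["tool_rot"]).as_matrix()
    d=M.T@(np.array(target)-s["position"])/.06
    tw=None
    if yaw is not None:
        a=(yaw-s["tool_rot"][2]+np.pi/2)%np.pi-np.pi/2; tw=round(-np.degrees(a)/8,2)
    return d.round(3),tw
E
python3 - <<'E'
from h import *
im=grab_frame("scene"); c=cam("scene")
# slide outline
m=[d for d in silhouettes("scene","slide")][0]
ys,xs=np.nonzero(m["mask"]); W=world(c,np.c_[xs,ys],.018)[:,:2].astype(np.float32)
r=cv2.minAreaRect(W*1000); print(m["p"],r, cv2.boxPoints(r).round())
m=silhouettes("scene","disc")[0]; ys,xs=np.nonzero(m["mask"]); print(m["p"],m["extent"],world(c,np.c_[xs,ys],.010).mean(0))
crop=np.array([[557,172],[525,247],[245,58],[185,128],[290,118],[432,205],[472,128]])/[3,2.8]+[200,140]
print(world(c,crop,.018).round(3))
print(np.array(camera_params("wrist")["tool_from_camera"]).round(3), camera_params("wrist")["K"])
# dark box base/top corners
print(world(c,[[265,160],[322,125]],0).round(3))
print(rows([.42,.2,.24]),rows([.45,-.0,.24]))
E
```

```text
0.64 ((583.8991088867188, 51.17155456542969), (126.01557922363281, 341.3337097167969), 12.444619178771973) [[ 486.  204.]
 [ 559. -129.]
 [ 682. -102.]
 [ 609.  231.]]
0.88 [0.4537, 0.5757, 0.4895, 0.6355] [ 0.44733527 -0.00773545  0.01      ]
[[ 0.66  -0.106  0.018]
 [ 0.578 -0.126  0.018]
 [ 0.612  0.187  0.018]
 [ 0.515  0.17   0.018]
 [ 0.578  0.107  0.018]
 [ 0.57  -0.044  0.018]
 [ 0.661 -0.023  0.018]]
[[-0.001 -0.962 -0.273  0.07 ]
 [ 1.    -0.001  0.     0.001]
 [-0.    -0.273  0.962 -0.134]
 [ 0.     0.     0.     1.   ]] [[281.96625122   0.         322.12720066]
 [  0.         281.96625122 199.22850571]
 [  0.           0.           1.        ]]
[[0.599 0.238 0.   ]
 [0.811 0.2   0.   ]]
(array([-5.998, -5.503, -0.012]), None) (array([-7.282, -8.62 , -0.011]), None)
```

```bash
python3 -m creep '[[-0.75,-0.7,0,0,1],[-1.5,-1.4,0,0,1],[-2.2,-2.05,0,0,1],[-2.9,-2.7,0,0,1],[-3.6,-3.35,0,0,1]]' 40
python3 -m creep '[[-0.75,-0.7,0,0,1],[-1.5,-1.4,0,0,1],[-2.1,-2.0,0,0,1],[-2.4,-2.5,0,0,1],[-2.6,-3.1,0,0,1]]'
python3 -m creep '[[-0.3,-0.5,0,1.3,1],[-0.6,-1.0,0,2.6,1],[-0.9,-1.5,0,3.9,1],[-1.0,-2.0,0,5.2,1],[-1.0,-2.2,0,6.5,1]]'
python3 -m creep '[[0,0,0,0.8,1],[0,0,0,1.5,1],[0,0,0,1.5,1]]'
python3 - <<'E'
from h import *
im=grab_frame("wrist"); c=cam("wrist"); cv2.imwrite("pics/w1.png",im)
s=status.observe();print(s["position"],np.degrees(s["tool_rot"]),s["qpos"].round(2))
for k in("disc","slide"):
  for m in silhouettes("wrist",k)[:3]:
    ys,xs=np.nonzero(m["mask"]); z=.011 if k=="disc" else .018
    W=world(c,np.c_[xs,ys],z)[:,:2]; print(k,m["p"],np.array(m["extent"])*[640,400,640,400],W.mean(0),cv2.minAreaRect((W*1000).astype(np.float32)))
    if k=="disc": print(im[m["mask"]].mean(0))
E
```

```text
clock: 1.08
position: [0.3121, 0.3584, 0.2395]
tool_rot: [3.141, 0.0, 2.9]
force: [1.1, 1.1, -0.2]
grip_width: 0.0851
finger_force: 0.0
clock: 1.7
position: [0.4187, 0.1408, 0.2394]
tool_rot: [3.141, 0.0, 2.899]
force: [0.6, -0.9, -0.0]
grip_width: 0.0856
finger_force: 0.0
clock: 2.33
position: [0.4448, -0.0023, 0.2394]
tool_rot: [3.141, 0.0, 1.984]
force: [0.0, -0.0, 0.3]
grip_width: 0.0852
finger_force: 0.0
clock: 2.7
position: [0.4448, -0.0004, 0.2394]
tool_rot: [3.141, 0.0, 1.783]
force: [-0.3, 0.4, -0.1]
grip_width: 0.0855
finger_force: 0.0
[ 4.44853166e-01 -4.09256690e-04  2.39381117e-01] [1.79990155e+02 4.32779509e-04 1.02285181e+02] [-0.5   0.25  0.44  2.07 -0.14  0.85  0.24]
disc 0.88 [325.632 288.88  358.592 323.12 ] [ 0.51178339 -0.18620954] ((512.4273681640625, -187.53799438476562), (49.647159576416016, 58.052452087402344), 12.301019668579102)
[133.85821697  59.46294307 113.74973147]
disc 0.65 [233.216 277.32  265.28  311.52 ] [ 0.37644494 -0.20416609] ((377.994873046875, -204.54928588867188), (61.49483108520508, 48.01426315307617), 76.76834106445312)
[131.01039501  55.61434511 110.70582121]
disc 0.65 [308.224  81.4   351.424 124.   ] [0.43379622 0.09104298] ((433.8999938964844, 90.511962890625), (53.76873016357422, 52.3239860534668), 12.277478218078613)
[157.16481481  81.27839506 138.4845679 ]
slide 0.58 [387.968   8.8   500.672 275.6  ] [0.57851831 0.07923615] ((585.3163452148438, 55.55635070800781), (118.53492736816406, 337.2069091796875), 13.097785949707031)
```

View pics/w1.png

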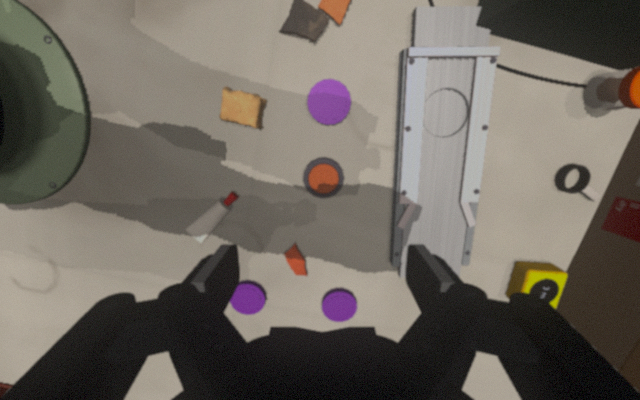

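The steel disc is at about (324,178), clear of its neighbours. The slide runs nearly vertical, with its cross bar at row 52, the pocket circle centred at about (446,112), the funnel at rows 200–225 and the loading end at row 265. Next I'll rectify the strip plane to measure the slide's axis and the pocket.

Run:
```python
from h import *
im=cv2.imread("pics/w1.png"); c=cam("wrist")
hsv=cv2.cvtColor(im,cv2.COLOR_BGR2HSV)
roi=np.zeros(im.shape[:2],bool); roi[150:205,298:350]=1
m=roi&(hsv[...,1]>150)&((hsv[...,0]<15)); ys,xs=np.nonzero(m); print("disc face",xs.mean(),ys.mean(),m.sum(),world(c,[xs.mean(),ys.mean()],.012))
# rectified strip plane: columns = slide x -90..90, rows = y from +200 (top) to -200, 0.67mm/px
C=np.array([.585,.054]); a=np.radians(12.4); ex=np.array([np.cos(a),np.sin(a)]); ey=np.array([-np.sin(a),np.cos(a)])
s=1.5; X,Y=np.meshgrid(np.arange(-90,90,1/s),np.arange(200,-200,-1/s))
P=C+(X[...,None]*ex+Y[...,None]*ey)/1000; P3=np.dstack([P,np.full(X.shape,.018)]).reshape(-1,3)
uv=pix(c,P3).reshape(*X.shape,2).astype(np.float32)
out=cv2.remap(im,uv[...,0],uv[...,1],cv2.INTER_CUBIC)
cv2.imwrite("pics/rect1_raw.png",out)
o=cv2.resize(out,None,fx=2,fy=1)
for y in range(-200,201,50): cv2.line(o,(0,int((200-y)*s)),(12,int((200-y)*s)),(0,0,255),1); cv2.putText(o,str(y),(14,int((200-y)*s)+4),0,.4,(0,0,255))
for x in range(-80,81,20): cv2.line(o,(int((x+90)*2*s),0),(int((x+90)*2*s),599),(0,180,0),1)
cv2.imwrite("pics/rect1.png",o)
```

```text
disc face 322.8260135135135 177.03547297297297 592 [[ 0.44634161 -0.00216542  0.012     ]]
```

View pics/rect1.png

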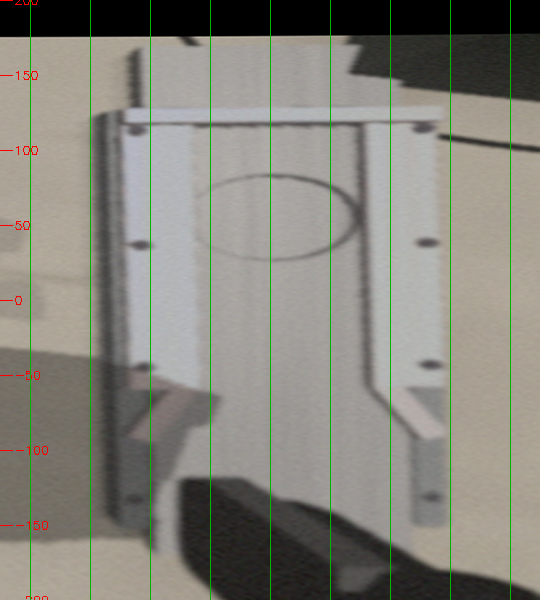

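Reading the rectified view: slide yaw about 13.2°, origin about (0.590, 0.044), pocket about +66 mm along it. Now I'll descend on the disc.

```bash
python3 -m creep '[[0,0,0.8,-0.1,1],[-0.03,0.02,1.6,-0.1,1],[-0.03,0.02,2.4,-0.1,1],[-0.03,0.02,3.0,-0.1,1],[-0.03,0.02,3.3,-0.1,1]]' 40
python3 -m creep '[[0,0,0.2,0,1],[0,0,0.35,0,1],[0,0,0.45,0,1],[0,0,0.48,0,1],[0,0,0.48,0,1]]'
python3 -m creep '[[0,0,0,0,0.75],[0,0,0,0,0.55],[0,0,0,0,0.5],[0,0,0,0,0.5],[0,0,0,0,0.5]]' 40
```

```text
clock: 3.48
position: [0.4456, -0.0022, 0.0395]
tool_rot: [-3.139, -0.0, 1.798]
force: [0.5, 0.1, -0.0]
grip_width: 0.0855
finger_force: 0.0
clock: 4.1
position: [0.4465, -0.002, 0.0127]
tool_rot: [3.141, 0.0, 1.797]
force: [-0.6, -0.3, 0.0]
grip_width: 0.0853
finger_force: 0.0
clock: 4.72
position: [0.4466, -0.002, 0.0131]
tool_rot: [3.141, -0.0, 1.797]
force: [-2.6, 0.8, 18.3]
grip_width: 0.0512
finger_force: 38.2
```

The fingertips touched the table while closing (18 N up), so I'll lift a little and check the grasp.

```bash
python3 -m creep '[[0,0,-0.1,0,0.5],[0,0,-0.3,0,0.5],[0,0,-0.6,0,0.5],[0,0,-0.8,0,0.5],[0,0,-0.8,0,0.5]]' 40
python3 - <<'E'
from h import *
im=grab_frame("wrist"); s=grab_frame("side"); cv2.imwrite("pics/w2.png",np.hstack([im[120:400,170:470],cv2.resize(s[180:250,230:305],(300,280),interpolation=cv2.INTER_CUBIC)]))
E
```

```text
clock: 5.35
position: [0.4469, -0.0019, 0.0613]
tool_rot: [3.14, 0.0, 1.797]
force: [-1.3, -0.2, -2.4]
grip_width: 0.0509
finger_force: 42.1
```

View pics/w2.png

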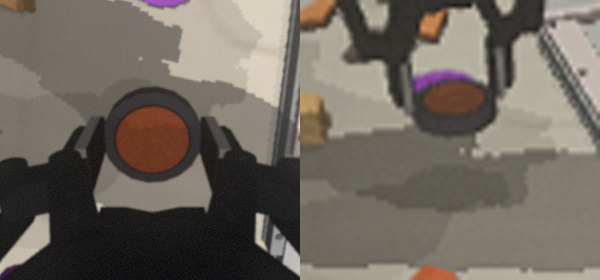

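The steel disc is held between the pads, in the wrist crop at about (152,135). I'll check its offset and tilt numerically.

Run:
```python
from h import *
im=grab_frame("wrist"); c=cam("wrist"); s=status.observe()
hsv=cv2.cvtColor(im,cv2.COLOR_BGR2HSV)
m=((hsv[...,0]<15)&(hsv[...,1]>150)).astype(np.uint8); m[:190]=0;m[330:]=0;m[:,:270]=0;m[:,375:]=0
n,l,st,ce=cv2.connectedComponentsWithStats(m); i=1+st[1:,4].argmax()
cn=max(cv2.findContours((l==i).astype(np.uint8),0,1)[0],key=len).reshape(-1,2)
print("face px",ce[i],st[i])
M=R.from_euler('xyz',s["tool_rot"]).as_matrix()
for z in (.055,.060,.065):
    W=world(c,cn,z); e=cv2.fitEllipse((W[:,:2]*1000).astype(np.float32)); 
    print(z,e,"tool offset",M.T@(np.r_[np.array(e[0])/1000,z]-s["position"]))
print(s["force"],s["position"])
```

```text
face px [321.87017824 259.12583134] [ 286  226   73   67 3759]
0.055 ((447.1234436035156, -5.833929538726807), (39.41925811767578, 39.47282791137695), 126.60243225097656) tool offset [-3.96029237e-03  6.45895348e-05  5.18716322e-03]
0.06 ((446.5357971191406, -3.235015392303467), (38.00705337524414, 38.05870819091797), 126.60346221923828) tool offset [-1.29552630e-03  7.23360992e-05  1.87298731e-04]
0.065 ((445.9481506347656, -0.6361010074615479), (36.59485626220703, 36.644588470458984), 126.6014633178711) tool offset [ 1.36924001e-03  8.00827170e-05 -4.81256576e-03]
[ 0.36545581 -0.52901227 -2.48379476] [ 0.446175   -0.00198866  0.0601874 ]
```

The disc is level and centred. I'll lift and carry it over the loading end, then take a second look at the slide from there.

```bash
python3 -m creep '[[0,0,-0.7,0,0.5],[-0.2,0.4,-1.0,0,0.5],[-0.7,1.1,-1.0,0,0.5],[-1.1,1.8,-1.0,0,0.5],[-1.4,2.3,-1.0,0,0.5]]' 40
python3 -m creep '[[-0.1,0.15,0,0,0.5],[-0.14,0.21,0,0,0.5],[-0.14,0.21,0,0,0.5]]'
python3 - <<'E'
from h import *
im=grab_frame("wrist"); c=cam("wrist"); cv2.imwrite("pics/w3.png",im)
C=np.array([.5896,.0438]); a=np.radians(13.2); ex=np.array([np.cos(a),np.sin(a)]); ey=np.array([-np.sin(a),np.cos(a)])
s=1.5; X,Y=np.meshgrid(np.arange(-90,90,1/s),np.arange(160,-160,-1/s))
P=C+(X[...,None]*ex+Y[...,None]*ey)/1000; P3=np.dstack([P,np.full(X.shape,.018)]).reshape(-1,3)
uv=pix(c,P3).reshape(*X.shape,2).astype(np.float32)
out=cv2.remap(im,uv[...,0],uv[...,1],cv2.INTER_CUBIC)
o=cv2.resize(out,None,fx=2,fy=1)
for y in range(-150,151,25): cv2.line(o,(0,int((160-y)*s)),(12,int((160-y)*s)),(0,0,255),1); cv2.putText(o,str(y),(14,int((160-y)*s)+4),0,.4,(0,0,255))
for x in (-56,-28,0,28,56): cv2.line(o,(int((x+90)*2*s),0),(int((x+90)*2*s),599),(0,180,0),1)
cv2.imwrite("pics/rect2.png",o)
E
```

```text
clock: 6.12
position: [0.601, -0.0538, 0.1196]
tool_rot: [-3.141, -0.0, 1.796]
force: [-0.2, 0.5, -2.7]
grip_width: 0.0508
finger_force: 43.2
clock: 6.5
position: [0.6131, -0.0582, 0.1202]
tool_rot: [-3.141, -0.0, 1.797]
force: [-0.8, 0.5, -1.7]
grip_width: 0.0511
finger_force: 43.2
```

View pics/rect2.png

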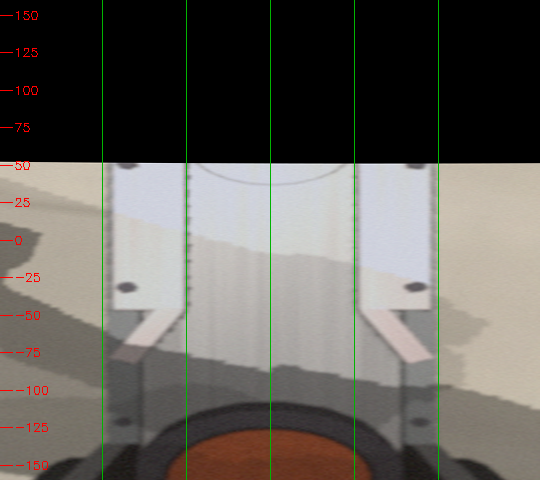

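The slide frame matches to within about 1 mm: rails at ±28 mm, funnel start at y=-46 mm, and the pocket's near edge at +37 mm, so its centre is at about +66 mm. Lowering gently.

```bash
python3 -m creep '[[0,0,0.5,0,0.5],[0,0,1.0,0,0.5],[0,0,1.3,0,0.5],[0,0,1.4,0,0.5],[0,0,1.4,0,0.5]]' 40
python3 -m creep '[[0,0,0.03,0,0.5],[0,0,0.04,0,0.5],[0,0,0.04,0,0.5]]'
```

```text
clock: 7.18
position: [0.6139, -0.0584, 0.0369]
tool_rot: [3.141, 0.0, 1.797]
force: [-0.1, -0.1, -2.2]
grip_width: 0.051
finger_force: 43.2
clock: 7.55
position: [0.614, -0.0583, 0.0344]
tool_rot: [3.141, 0.0, 1.797]
force: [1.0, -0.2, -1.7]
grip_width: 0.051
finger_force: 43.2
```

```bash
python3 -m creep '[[0,0,0.02,0,0.5],[0,0,0.02,0,0.5]]'
python3 -m creep '[[0,0,0.015,0,0.5],[0,0,0.015,0,0.5]]'
python3 -m creep '[[0,0,0.01,0,0.5],[0,0,0.01,0,0.5]]'
```

```text
clock: 7.8
position: [0.6138, -0.0583, 0.0328]
tool_rot: [-3.141, -0.0, 1.797]
force: [0.4, 0.4, -2.2]
grip_width: 0.0509
finger_force: 43.2
clock: 8.05
position: [0.6138, -0.0584, 0.0319]
tool_rot: [-3.141, -0.0, 1.797]
force: [-0.5, 0.2, -1.5]
grip_width: 0.0511
finger_force: 43.2
clock: 8.3
position: [0.6138, -0.0584, 0.0315]
tool_rot: [3.142, -0.0, 1.797]
force: [-0.1, -0.5, 1.0]
grip_width: 0.0509
finger_force: 43.6
```

Contact is light (about 3 N). I'll release and rise.

```bash
python3 -m creep '[[0,0,0,0,0.7],[0,0,0,0,0.8],[0,0,0,0,0.9],[0,0,0,0,1],[0,0,0,0,1]]'
python3 -m creep '[[0,0,-0.3,0,1],[0,0,-0.7,0,1],[0,0,-1.0,0,1],[0,0,-1.0,0,1]]'
python3 - <<'E'
from h import *
im=grab_frame("wrist"); c=cam("wrist"); s=status.observe(); cv2.imwrite("pics/w4.png",im)
hsv=cv2.cvtColor(im,cv2.COLOR_BGR2HSV)
m=((hsv[...,0]<15)&(hsv[...,1]>130)).astype(np.uint8); m[:,:200]=0;m[:,440:]=0
n,l,st,ce=cv2.connectedComponentsWithStats(m); i=1+st[1:,4].argmax()
cn=max(cv2.findContours((l==i).astype(np.uint8),0,1)[0],key=len).reshape(-1,2)
W=world(c,cn,.030); e=cv2.fitEllipse((W[:,:2]*1000).astype(np.float32)); print(st[i],e)
O=np.array([.5896,.0438]); a=np.radians(13.2); A=np.array([[np.cos(a),np.sin(a)],[-np.sin(a),np.cos(a)]])
print("disc in slide",A@(np.array(e[0])-O*1000),"tcp in slide",A@(s["position"][:2]-O)*1000,s["position"],s["tool_rot"])
E
```

```text
clock: 8.93
position: [0.6138, -0.0584, 0.0314]
tool_rot: [3.142, 0.0, 1.797]
force: [-0.6, -0.0, -1.0]
grip_width: 0.0856
finger_force: 0.0
clock: 9.43
position: [0.6147, -0.0584, 0.0933]
tool_rot: [3.139, 0.001, 1.797]
force: [-0.2, 0.2, -0.3]
grip_width: 0.0854
finger_force: 0.0
[ 295  195   53   50 2026] ((613.6069946289062, -59.797882080078125), (37.90046310424805, 38.21089553833008), 96.05095672607422)
disc in slide [  -0.28396302 -106.34273049] tcp in slide [   0.56850261 -104.94809668] [ 0.61411847 -0.05824543  0.09216218] [3.14044207e+00 1.23137761e-04 1.79688155e+00]
```

The disc lies flat at slide (-0.3, -106) mm and is free. Next: partly close the fingers (about 16 mm), go behind it and find the strip height by touch.

```bash
python3 -m creep '[[-0.3,-0.01,0,-0.03,0.6],[-0.6,-0.01,0,-0.03,0.3],[-0.73,-0.01,0,-0.03,0.19],[-0.73,-0.01,0,-0.03,0.19],[-0.73,-0.01,0,-0.03,0.19]]'
python3 -m creep '[[0,0,0.2,0,0.19],[0,0,0.5,0,0.19],[0,0,0.75,0,0.19],[0,0,0.8,0,0.19],[0,0,0.8,0,0.19]]'
python3 -m creep '[[0,0,0.03,0,0.19],[0,0,0.05,0,0.19],[0,0,0.05,0,0.19]]'
```

```text
clock: 10.1
position: [0.623, -0.1007, 0.0912]
tool_rot: [-3.141, -0.0, 1.801]
force: [-0.7, -0.7, 0.1]
grip_width: 0.0161
finger_force: 0.0
clock: 10.72
position: [0.623, -0.1013, 0.0432]
tool_rot: [-3.141, 0.0, 1.801]
force: [1.1, -0.2, 0.7]
grip_width: 0.0165
finger_force: 0.0
clock: 11.1
position: [0.6231, -0.1012, 0.0405]
tool_rot: [3.141, 0.0, 1.801]
force: [1.3, 0.1, -1.0]
grip_width: 0.0162
finger_force: 0.0
```

```bash
python3 -m creep '[[0,0,0.03,0,0.19],[0,0,0.05,0,0.19],[0,0,0.05,0,0.19]]'
python3 -m creep '[[0,0,0.03,0,0.19],[0,0,0.03,0,0.19]]'
python3 - <<'E'
from h import *
im=grab_frame("side"); cv2.imwrite("pics/s5.png",cv2.resize(im[170:260,270:400],None,fx=6,fy=6,interpolation=cv2.INTER_CUBIC))
E
```

```text
clock: 11.48
position: [0.623, -0.1012, 0.0373]
tool_rot: [-3.141, -0.0, 1.801]
force: [0.0, 0.0, 0.2]
grip_width: 0.0161
finger_force: 0.0
clock: 11.72
position: [0.623, -0.1012, 0.0354]
tool_rot: [-3.141, -0.0, 1.801]
force: [-0.3, -0.1, 0.4]
grip_width: 0.0161
finger_force: 0.0
```

View pics/s5.png

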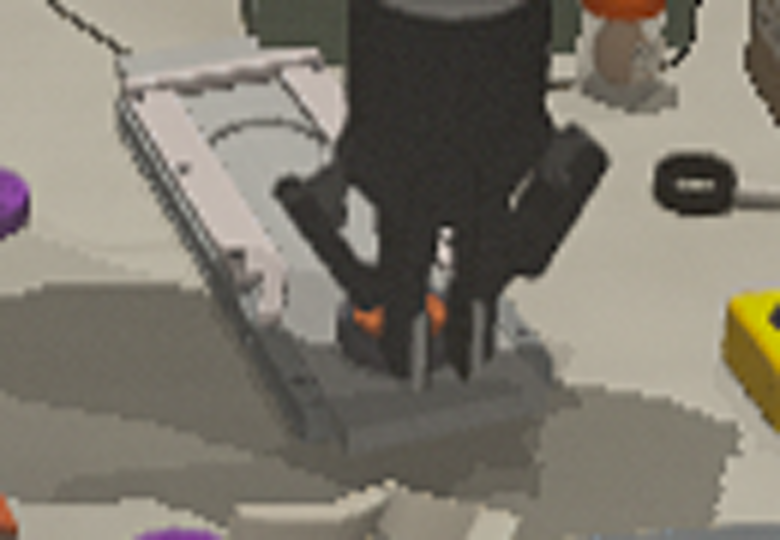

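The fingers (crop about (450,340)) are just behind the disc, above the strip. I'll step down to touch.

```bash
for i in 1; do python3 -m creep '[[0,0,0.02,0,0.19],[0,0,0.02,0,0.19]]' | egrep 'pos|force'; done
python3 -m creep '[[0,0,0.02,0,0.19],[0,0,0.02,0,0.19]]'| egrep 'pos|force'
python3 -m creep '[[0,0,0.015,0,0.19],[0,0,0.015,0,0.19]]'| egrep 'pos|force'
```

```text
position: [0.623, -0.1012, 0.0343]
force: [-1.1, 0.7, -0.1]
finger_force: 0.0
position: [0.623, -0.1012, 0.0331]
force: [-0.0, -0.3, -0.0]
finger_force: 0.0
position: [0.623, -0.1012, 0.0322]
force: [0.3, -0.2, -0.8]
finger_force: 0.0
```

```bash
python3 -m creep '[[0,0,0.02,0,0.19],[0,0,0.02,0,0.19]]' | egrep 'pos|force'
python3 -m creep '[[0,0,0.02,0,0.19],[0,0,0.02,0,0.19]]'| egrep 'pos|force'
python3 -m creep '[[0,0,0.02,0,0.19],[0,0,0.02,0,0.19]]'| egrep 'pos|force'
```

```text
position: [0.623, -0.1012, 0.031]
force: [-0.1, 0.3, -0.1]
finger_force: 0.0
position: [0.623, -0.1012, 0.0298]
force: [0.9, -0.6, -0.1]
finger_force: 0.0
position: [0.623, -0.1012, 0.0286]
force: [0.0, 0.1, 0.5]
finger_force: 0.0
```

```bash
for i in 1; do python3 -m creep '[[0.055,0,0,0,0.19],[0.11,0,0,0,0.19],[0.165,0,0,0,0.19],[0.22,0,0,0,0.19],[0.275,0,0,0,0.19]]'| egrep 'pos|^force'; done
python3 -m creep '[[0.055,0,0,0,0.19],[0.11,0,0,0,0.19],[0.165,0,0,0,0.19],[0.22,0,0,0,0.19],[0.275,0,0,0,0.19]]'| egrep 'pos|^force'
cat > look.py <<'E'
from h import *
import sys
im=grab_frame("wrist"); c=cam("wrist"); s=status.observe(); cv2.imwrite(f"pics/{sys.argv[1]}.png",im)
hsv=cv2.cvtColor(im,cv2.COLOR_BGR2HSV)
m=((hsv[...,0]<15)&(hsv[...,1]>130)).astype(np.uint8); m[:,:200]=0;m[:,440:]=0
n,l,st,ce=cv2.connectedComponentsWithStats(m); i=1+st[1:,4].argmax()
cn=max(cv2.findContours((l==i).astype(np.uint8),0,1)[0],key=len).reshape(-1,2)
O=np.array([.5896,.0438]); a=np.radians(13.2); A=np.array([[np.cos(a),np.sin(a)],[-np.sin(a),np.cos(a)]])
for z in (.030,.025):
    W=world(c,cn,z); e=cv2.fitEllipse((W[:,:2]*1000).astype(np.float32)); print(z,st[i],"disc in slide",(A@(np.array(e[0])-O*1000)).round(1),"diam",np.round(e[1],1))
print("tcp in slide",A@(s["position"][:2]-O)*1000,s["position"][2],s["force"])
E
python3 look.py w6
```

```text
position: [0.6193, -0.0849, 0.0287]
force: [0.6, -1.2, 0.3]
position: [0.6155, -0.0689, 0.0287]
force: [0.5, -1.8, -0.7]
0.03 [ 281  149   82   79 5058] disc in slide [ -0.3 -77.3] diam [39.  39.1]
0.025 [ 281  149   82   79 5058] disc in slide [ -0.3 -78.5] diam [40.5 40.5]
tcp in slide [  -0.47910088 -115.0653273 ] 0.028656869124622765 [-0.12745415 -1.44778377  0.49508256]
```

It is pushing smoothly at about 1.5 N, and the disc leads the TCP by 37.7 mm. On through the funnel.

```bash
python3 -m creep '[[0.055,0,0,0,0.19],[0.11,0,0,0,0.19],[0.165,0,0,0,0.19],[0.22,0,0,0,0.19],[0.275,0,0,0,0.19]]'| egrep 'pos|^force'
python3 -m creep '[[0.055,0,0,0,0.19],[0.11,0,0,0,0.19],[0.165,0,0,0,0.19],[0.22,0,0,0,0.19],[0.275,0,0,0,0.19]]'| egrep 'pos|^force'
python3 -m creep '[[0.055,0,0,0,0.19],[0.11,0,0,0,0.19],[0.165,0,0,0,0.19],[0.22,0,0,0,0.19],[0.275,0,0,0,0.19]]'| egrep 'pos|^force'
python3 look.py w7
```

```text
position: [0.6117, -0.0528, 0.0287]
force: [0.5, -2.0, -0.0]
position: [0.6079, -0.0367, 0.0287]
force: [-0.6, 0.3, -0.2]
position: [0.6042, -0.0207, 0.0287]
force: [-0.4, -1.8, 0.5]
0.03 [ 282  149   81   79 5048] disc in slide [ -0.3 -27.8] diam [39. 39.]
0.025 [ 282  149   81   79 5048] disc in slide [ -0.3 -29. ] diam [40.5 40.5]
tcp in slide [ -0.45957352 -65.52117304] 0.0286555741910387 [-0.06253724 -0.56546214  0.36057717]
```

```bash
python3 -m creep '[[0.055,0,0,0,0.19],[0.11,0,0,0,0.19],[0.165,0,0,0,0.19],[0.22,0,0,0,0.19],[0.275,0,0,0,0.19]]'| egrep 'pos|^force'
python3 -m creep '[[0.055,0,0,0,0.19],[0.11,0,0,0,0.19],[0.165,0,0,0,0.19],[0.22,0,0,0,0.19],[0.275,0,0,0,0.19]]'| egrep 'pos|^force'
python3 -m creep '[[0.055,0,0,0,0.19],[0.11,0,0,0,0.19],[0.165,0,0,0,0.19],[0.22,0,0,0,0.19],[0.275,0,0,0,0.19]]'| egrep 'pos|^force'
python3 -m creep '[[0.055,0,0,0,0.19],[0.11,0,0,0,0.19],[0.165,0,0,0,0.19],[0.22,0,0,0,0.19],[0.275,0,0,0,0.19]]'| egrep 'pos|^force'
python3 look.py w8
```

```text
position: [0.6004, -0.0046, 0.0287]
force: [0.0, -1.2, -0.6]
position: [0.5966, 0.0115, 0.0287]
force: [-0.2, -1.4, 0.5]
position: [0.5929, 0.0275, 0.0287]
force: [1.1, -2.0, 0.6]
position: [0.5892, 0.0436, 0.0287]
force: [0.4, -0.2, 0.6]
0.03 [ 282  149   81   79 5054] disc in slide [-0.3 38.1] diam [39.  39.1]
0.025 [ 282  149   81   79 5054] disc in slide [-0.3 36.9] diam [40.5 40.5]
tcp in slide [-0.47050997  0.4257004 ] 0.028667273096177056 [ 0.28498041 -0.35634307 -0.49283699]
```

```bash
python3 -m creep '[[0.05,0,0,0,0.19],[0.1,0,0,0,0.19],[0.15,0,0,0,0.19],[0.2,0,0,0,0.19],[0.25,0,0,0,0.19]]'| egrep 'pos|^force'
python3 -m creep '[[0.04,0,0,0,0.19],[0.08,0,0,0,0.19],[0.1,0,0,0,0.19]]'| egrep 'pos|^force'
python3 look.py w9
```

```text
position: [0.5858, 0.0582, 0.0287]
force: [0.6, -1.3, 1.7]
position: [0.5844, 0.0639, 0.0288]
force: [0.8, -3.1, 1.3]
0.03 [ 282  149   81   79 5041] disc in slide [-0.3 58.6] diam [39.  39.1]
0.025 [ 282  149   81   79 5041] disc in slide [-0.3 57.4] diam [40.4 40.5]
tcp in slide [-0.42783972 20.91124307] 0.028742206425444315 [ 0.4776298  -2.81705149  1.68666699]
```

```bash
python3 -m creep '[[0.03,0,0,0,0.19],[0.04,0,0,0,0.19]]'| egrep 'pos|^force'
python3 -m creep '[[0.03,0,0,0,0.19],[0.03,0,0,0,0.19]]'| egrep 'pos|^force'
python3 look.py w10
```

```text
position: [0.5837, 0.0665, 0.0286]
force: [-0.1, -1.3, -0.4]
position: [0.5834, 0.0682, 0.0287]
force: [0.1, -0.7, -0.4]
0.03 [ 283  147   80   80 4994] disc in slide [-0.1 63.6] diam [38.3 39.1]
0.025 [ 283  147   80   80 4994] disc in slide [-0.1 62.4] diam [39.8 40.6]
tcp in slide [-0.47040061 25.03759832] 0.028691637236107646 [0.23464595 0.56898732 0.15642927]
```

The disc has begun to tip in. Small steps from here.

```bash
python3 -m creep '[[0.02,0,0,0,0.19],[0.02,0,0,0,0.19]]'| egrep 'pos|^force'
python3 look.py w11
```

```text
position: [0.5832, 0.0692, 0.0287]
force: [0.3, -0.2, -0.0]
0.03 [ 283  147   80   79 4956] disc in slide [-0.2 64.7] diam [38.2 39. ]
0.025 [ 283  147   80   79 4956] disc in slide [-0.2 63.5] diam [39.6 40.5]
tcp in slide [-0.43581511 26.15254338] 0.028720813205545002 [ 0.6732876  -1.07565485  0.05607036]
```

```bash
python3 -m creep '[[0.02,0,0,0,0.19],[0.02,0,0,0,0.19]]'| egrep 'pos|^force'
python3 look.py w12
```

```text
position: [0.5829, 0.0704, 0.0287]
force: [0.1, -0.4, -0.2]
0.03 [ 283  148   79   77 4710] disc in slide [-0.2 66.2] diam [37.5 37.6]
0.025 [ 283  148   79   77 4710] disc in slide [-0.2 65.1] diam [38.9 39. ]
tcp in slide [-0.48650497 27.32388624] 0.02870006439459819 [-0.14971833 -0.9800214  -0.27494823]
```

The apparent size now matches the disc's top at z = 25 mm, round and level, so it has dropped in. I'll back off, rise and verify.

```bash
python3 -m creep '[[-0.1,0,0,0,0.19],[-0.25,0,0,0,0.19],[-0.3,0,-0.3,0,0.19],[-0.3,0,-0.8,0,0.19],[-0.3,0,-1.3,0,0.19]]'| egrep 'pos|^force'
python3 -m creep '[[-0.7,0,-0.2,0,0.19],[-1.2,0,-0.2,0,0.19],[-1.5,0,-0.2,0,0.19],[-1.5,0,-0.2,0,0.19]]'| egrep 'clock|pos|^force'
python3 look.py w13
python3 - <<'E'
from h import *
im=cv2.imread("pics/w13.png"); s=grab_frame("side")
cv2.imwrite("pics/fin.png",np.hstack([cv2.resize(im[0:200,220:420],(400,400)),cv2.resize(s[165:245,270:350],(400,400),interpolation=cv2.INTER_CUBIC)]))
E
```

```text
position: [0.5871, 0.0523, 0.1087]
force: [0.4, 0.5, 0.5]
clock: 22.38
position: [0.6076, -0.0359, 0.1191]
force: [-0.5, 0.7, 0.8]
0.03 [ 295    0   55   39 1781] disc in slide [-0.3 60. ] diam [25.8 40.2]
0.025 [ 295    0   55   39 1781] disc in slide [-0.3 61.5] diam [26.4 41.1]
tcp in slide [ -0.54830429 -80.33282726] 0.11881482823626363 [-0.45086904 -0.0354052   0.08552034]
```

View pics/fin.png

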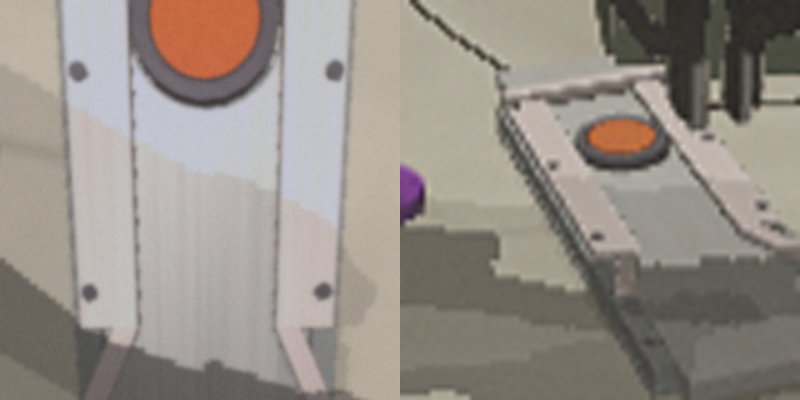

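The disc sits between the rails over the pocket (left crop (205,20), right crop (622,138)), with the robot clear. One numeric check with the whole face in view.

```bash
python3 -m creep '[[0.8,0,0,0,0.19],[1.2,0,0,0,0.19],[1.2,0,0,0,0.19],[1.2,0,0,0,0.19]]'| egrep 'clock|pos|^force'
python3 look.py w14
```

```text
clock: 22.98
position: [0.591, 0.0356, 0.1187]
force: [-0.3, -0.3, 0.2]
0.03 [ 298   89   50   52 2044] disc in slide [-0.2 64.6] diam [37.3 37.4]
0.025 [ 298   89   50   52 2044] disc in slide [-0.2 64.7] diam [38.2 38.2]
tcp in slide [-0.50875638 -8.91605215] 0.11876965704677166 [-0.72872517  0.10002051  0.24574545]
```

```bash
python3 -c "
from workcell import bot; print(bot.job_done())"
```

```text
the job is handed in; nothing more can be done
None
```

The steel disc was set down and released on the loading end, then pushed through the funnel at readings of about 3 N or less until it dropped into the pocket. The last wrist-camera check shows it flat and fully down, with the robot clear of it, and the job was handed in at about 23 s.

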